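Uncover the gas manifold and shut off the red valve

TASK

Shut off the red valve of the blue gas manifold by pushing only; grip and lift nothing. Push the grey cover along its rails, away from the end with the yellow label, until it reaches the yellow end stop, then push the red handle gently clockwise a quarter turn until it is fully shut. Leave the cover lying in its rails, the black handle as it is and everything else on the table where it stands, and finish clear of it all.

Things in the scene. Friction and masses are not known exactly. Their poses are not given: they have to be found in the camera images.
- manifold: fixed blue steel frame, 168 (x) x 420 (y) x 86 mm high. Origin on the table under the middle of the valve bay; y axis (about the robot's left) runs along its two rails, y = -110 to +310 mm. Rails: walls 20 mm thick at x = -70 and +70 mm, with a flat ledge at z = 68 mm on which the cover slides, and an outer lip up to z = 76 mm. Pipes and valve bodies under the handles reach up to z = 38 mm
- end_stop (a point): middle of the face of the yellow end stop that crosses the rails at their +y end (the robot's left): y = +301 mm, z = 77 mm in the manifold's frame; its top is at z = 86 mm. The bay before it is empty but for a nut (floor at z = 6 mm); cross walls at y = +104 mm (top z = 58 mm) and y = -107 mm (top z = 40 mm) bound the valve bay
- cover: loose grey sheet-steel cap with dark louvres, 142 (x) x 200 (y) x 26 mm high, about 0.35 kg, lying on the ledges with 2 to 4 mm play to the lips; too wide to grip. Origin at the centre of its underside, axes as the manifold's. At the start within 15 mm of the manifold's origin in y, hiding both handles; at the end stop it is at y = +201 mm in the manifold's frame. Slides with 1 to 4 N
- cover_push_face (a point): centre of the cover's -y end face (the robot's right, with a yellow label), 13 mm above the cover's underside (81 mm above the table); the face is 142 mm wide and 26 mm high; push it toward +y of the manifold
- red_handle (a joint): angle of the red handle, rad: 0 = open (handle points to -x of the manifold, toward the robot), 1.57 = shut (handle points to +y of the manifold), 1.70 = its end stop; shut from 1.45 up; grows clockwise seen from above. Starts between 0 and 0.3. Friction holds it where it is left (about 0.1 N m, some 2 to 3 N at the sleeve)
- red_pivot (a point): point on the vertical turning axis of the red handle, 55 mm above the table, at mid height of the handle
- red_tip (a point): outer end of the red handle, 60 mm from its pivot, 55 mm above the table. The red sleeve is 14 mm wide, 14 mm high (48 to 62 mm above the table) and covers the outer 42 mm of the handle
- black_handle (a joint): angle of the black handle, which has the same shape and sense as the red one and starts between 0 and 0.3 rad: leave it alone. The two valves stand at x = +20 mm and y = -70 and +20 mm in the manifold's frame; which one is red varies
- black_tip (a point): outer end of the black handle, 60 mm from its pivot, 55 mm above the table
- nut_1: loose steel hex nut, 23 x 27 x 12 mm, on the floor of the empty bay; origin at its underside
- nut_2: loose steel hex nut, 23 x 27 x 12 mm, on the table in front of the manifold; origin at its underside
- cup_3: loose pinkish ceramic gas cup, 21 mm across, 26 mm high, on the table behind the manifold; origin at its underside
- pipe_cut_a: loose brown pipe off-cut standing on end, 43 mm across, 70 mm high, to the right; origin at its underside

How it is judged:
On the way, in this order (a step that is already met when the one before it is completed fails the run):
1. the cover is pushed to within 15 mm of the end stop while the red handle is still open (y of cover in the frame of manifold above 0.186 m and value of joint red_handle below 0.6 rad), for 0.2 s.
2. the red handle is pushed shut (value of joint red_handle above 1.45 rad), for 0.2 s.
At the end, for the whole second after the job is handed in: The red handle is at 1.45 rad or more (1.57 is a full quarter turn, the stop is at 1.70), the cover lies flat on its rails within 15 mm of the end stop and at rest, the black handle's tip is within 15 mm of where it started, the loose bystanders are within 30 mm of where they stood (value of joint red_handle above 1.45 rad and y of cover in the frame of manifold above 0.186 m and z of cover in the frame of manifold between 0.064 and 0.072 m and angle between cover's own z axis and vertical below 0.05 rad and linear speed of cover below 0.01 m/s and velocity of joint red_handle below 0.05 rad/s and distance of black_tip from where it was at the start of the episode below 0.015 m and distance of each of nut_1, nut_2, cup_3, pipe_cut_a from where it was at the start of the episode below 0.03 m); the robot touches nothing.
It fails at once if the cover is lifted more than 10 mm off its rails or tipped (z of cover in the frame of manifold above 0.078 m or angle between cover's own z axis and vertical above 0.15 rad).
It fails at once if the black handle is moved (tip more than 15 mm) (distance of black_tip from where it was at the start of the episode above 0.015 m).
It fails at once if a handle is gripped or forced (more than 40 N between the fingers and the red handle) (contact force between the fingers and red_handle above 40 N).
It fails at once if a bystander is moved by more than 30 mm or lifted (distance of any of nut_1, nut_2, cup_3, pipe_cut_a from where it was at the start of the episode above 0.03 m).
It also fails if it takes over 48 s, if anything falls off the work surface, if the arm or the gripper's body presses on something with over 40 N, if the wrist force passes 120 N, or if a joint passes its speed limit or range.

ROBOT

A 7-joint arm with a two-finger parallel gripper is mounted at the origin on a cart in front of the work surface, level with it; the furniture and walls round the work are solid. World frame = base frame: x ahead of the robot, y to its left, z up, the work surface at z = 0. Lengths are in m, angles in rad, forces in N, time in s.
With the tool pointing down it reaches from about 0.425 to 0.825 m from the base axis. Payload 3.6 kg.
Tool frame: the origin (TCP) lies midway between the tips of the shut fingers; the grasp point (between the pads) lies 19 mm behind it; z points along the fingers, y is the direction in which the jaws open and shut (so a half turn about z gives the same grasp; the last joint's range is limited). The gripper opens to 85 mm and grips with 20 to 120 N. Pads are 22 mm wide; open, the fingers measure 114 mm over their backs; the gripper's body (76 mm by 85 mm) begins 54 mm behind the grasp point. The pads swing forward as they close: fully open they stand 13 mm farther back than shut.
Start: joints at [1.131, 0.615, -0.013, 1.423, 0.008, 1.103, -0.04], TCP at [0.261, -0.595, 0.231] pointing down, gripper open.
Joint ranges: [-3.12, 3.12], [-0.3, 2.06], [-1.34, 1.32], [0.26, 2.42], [-1.36, 4.5], [0.01, 1.98], [-2.84, 2.84]. Speed limits (rad/s): [2.79, 2.79, 3.14, 3.14, 3.14, 3.14, 3.14].

INTERFACE

Orientations are given as a rotation vector (axis times angle).
In Python, from bench import bot gives the robot as it stands. The module is installed in compiled form; this text tells all that it offers.
- The arm moves only by the shell command python3 -m crank 'ROWS' [OPENING] [FORCE]. ROWS is JSON, a list of rows, each a list of 6 numbers: the shift along the world's x, y, z in cm, then the turn, a rotation vector about the world's x, y, z in degrees. In form: [[tx, ty, tz, rx, ry, rz], ...]. A call has 1 to 5 rows; each row is the pose to reach, as a shift and turn from the pose measured when the call began; what a row does not reach only later rows make up. A row lasts 1/12 s, in which the tool goes at most 41.7 mm and 7.16 degrees, less where a joint would pass 70% of its speed; a pose out of reach is approached as far as the arm can. A call with a gripper value outside its range is refused whole. OPENING is the opening, from 0 (shut) to 1 (fully open), set as the call begins (- or left out, the last holds). The fingers move at their own pace and stop on an object; FORCE is the grip in N (left out, the last holds). Time passes only in rows, so rows that repeat a pose let the fingers close. It gives the time, the measured TCP pose, the force and the opening at its end, in the units of the state.
- bot.get_obs(): the state, without advancing time (a new reading comes with each control period).
- bot.snapshot(name): name is "scene" or "top" or "wrist"; returns the picture (400x640x3 uint8, red, green, blue); there is no depth.
- bot.camera_params(name): a dict with "vfov" (degrees; the focal length in pixels is half the picture's height over the tangent of half this angle, whatever the lens; pixels are square), "cx", "cy" (the principal point, pixels), "origin" and "attitude" of the camera in the world. Camera axes: x right, y up, looking along -z (the intrinsics and any distortion apply to the point x, -y, -z); pixel columns grow to the right and rows downward; lengths in m; the calibration is good to about 2 mm. A picture is of the moment at which its call begins: read the wrist's pose just before it. camera_params takes no time and is no camera call; for the wrist camera it gives the pose at the moment of the call.
- bot.sign_off(): hands the job in, once; it reports no verdict.
Trained networks look in the newest picture that a camera, given by its name, has taken for a name from the list of things; names that differ only in an ending like _2 or _b are one class to them, and where a whole thing is asked for, a point or a joint stands for the part that bears it (a point fixed in the world has none). Each returns a list of dicts, best first, with "confidence" (0 to 1); they miss things now and then, are a little off and sometimes report something else, mostly with a low value. They report only what shows in the picture. A call takes as long as a camera call.
- bot.boxes_of(target, camera): "rect" ([left, top, right, bottom] in pixels, round what is visible of it).
- bot.cut_out(target, camera): "mask" (400x640 bool, what is visible of it) and "rect" ([left, top, right, bottom] in pixels, round what is visible of it).
- bot.pinpoint(target, camera): "at" ([column, row] in pixels: a listed point, or the origin of a listed thing).
The state is a dict: "t": time; "q": joint angles; "joint_vel": joint speeds; "effort": joint torques, N m; "eef_pos": TCP position; "ee_rot": TCP orientation; "wrist_force": force on the tool from outside, world axes, zero at the start; "wrist_torque": the same for the moment, N m; "opening": opening from 0.0 (shut) to 1.0 (fully open).
Only numpy, scipy, OpenCV 4.12 (cv2) and the standard library are available. Lean on these libraries where they do the work, as an engineer would, in place of code of your own. Each camera call takes 0.05 s, during which the arm holds its last target.

## Working session

There is one attempt and no reset: what is moved stays moved. The work goes in short steps, Python scripts to look and compute and a shell command to move; the robot and the scene stay as the last step left them, time stands still between calls to the robot, and variables do not carry over. Pictures are saved under pics/ and viewed, and the job is handed in when it is done.

```bash
mkdir -p pics
python3 - <<'E'
from bench import bot
import cv2
o=bot.get_obs()
for k in o: print(k,o[k])
for c in ["scene","top","wrist"]:
    im=bot.snapshot(c); cv2.imwrite(f"pics/{c}0.png",im[:,:,::-1]); print(c,bot.camera_params(c))
    for n in ["manifold","cover","cover_push_face","end_stop","red_tip","red_pivot","nut_1","cup_3","pipe_cut_a"]:
        if c=="top" or (c=="scene" and n in("cover_push_face","end_stop","manifold","cover")):
            print(c,n,[(d["at"],round(d["confidence"],2)) for d in bot.pinpoint(n,c)][:3])
E
```

```text
t 0.0
q [ 1.13151126  0.61590932 -0.01262066  1.42490096  0.00811097  1.10336977
 -0.04035695]
joint_vel [ 0.00155238  0.00085482  0.00017495 -0.00153797  0.00020157 -0.00041783
  0.00070068]
effort [ 3.25949554e-05 -4.69213307e+01  2.59387549e-01 -1.71032041e+01
  9.97058116e-03  9.66572436e-03  6.18523941e-06]
eef_pos [ 0.26046027 -0.59470875  0.23014385]
ee_rot [-3.07245771e+00 -6.43481978e-01  8.82432759e-04]
wrist_force [-0.39155174  0.74185996  0.06060593]
wrist_torque [-0.04968609  0.00574994  0.00786349]
opening 0.9941891157219716
scene {'vfov': 45.89618293671992, 'cx': 321.22600204357195, 'cy': 199.85870483866967, 'origin': array([-0.4385225 , -0.41416834,  0.54287392]), 'attitude': array([ 1.06034586, -0.6491561 , -0.9923748 ])}
scene manifold [([338.2, 235.5], 0.75)]
scene cover [([332.9, 212.7], 0.61)]
scene cover_push_face [([372.4, 211.3], 0.9)]
scene end_stop []
top {'vfov': 57.3539503134706, 'cx': 312.55921545186055, 'cy': 198.9205465517126, 'origin': array([0.44908398, 0.07510125, 0.9852776 ]), 'attitude': array([ 0.06180795, -0.08553557, -1.59870701])}
top manifold [([327.0, 195.2], 0.37)]
top cover [([328.3, 194.7], 0.79)]
top cover_push_face [([362.3, 192.9], 0.74)]
top end_stop [([209.8, 196.7], 0.85)]
top red_tip []
top red_pivot []
top nut_1 [([306.0, 246.5], 0.63), ([262.5, 203.2], 0.62)]
top cup_3 [([293.9, 154.5], 0.57)]
top pipe_cut_a [([424.4, 159.9], 0.65)]
wrist {'vfov': 70.71698859023, 'cx': 321.6925129419212, 'cy': 202.0466671625629, 'origin': array([ 0.32393684, -0.56753509,  0.37474366]), 'attitude': array([-0.24088067,  0.15694077, -1.14910771])}
```

View pics/top0.png

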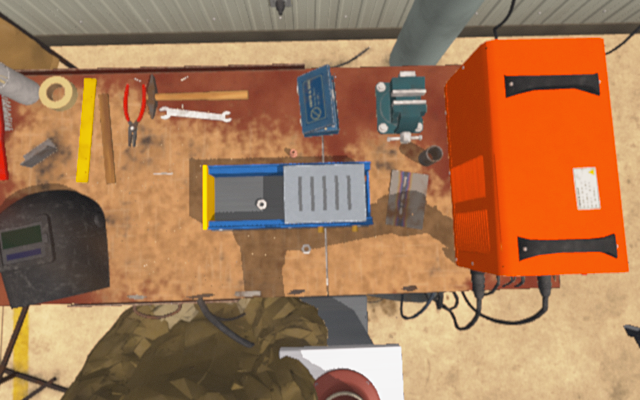

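View pics/scene0.png

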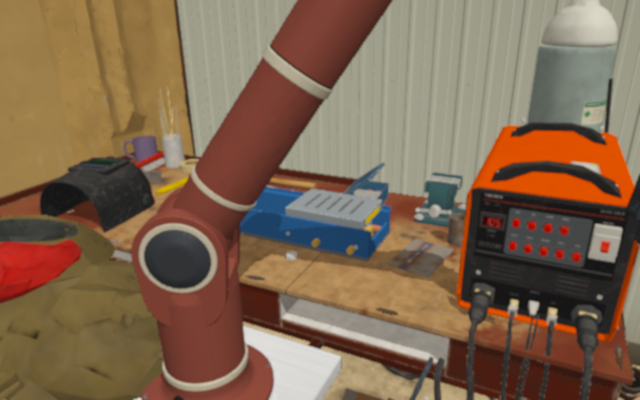

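View pics/wrist0.png

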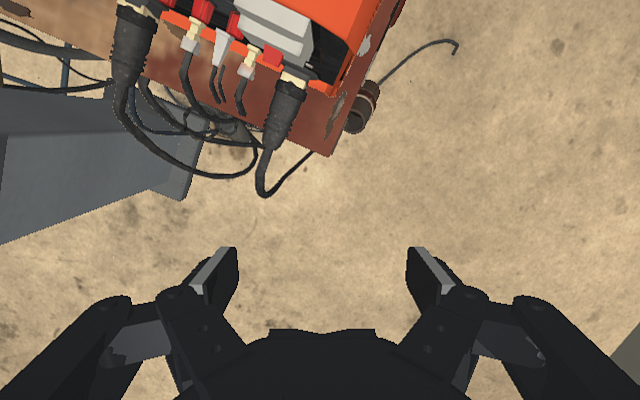

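```bash
cat > h.py <<'E'
import numpy as np
from scipy.spatial.transform import Rotation as R
def cam(p):
    f=200/np.tan(np.radians(p["vfov"]/2)); return f,R.from_rotvec(p["attitude"]).as_matrix(),np.array(p["origin"])
def proj(p,X):
    f,A,o=cam(p); c=(np.atleast_2d(X)-o)@A
    return np.c_[p["cx"]+f*c[:,0]/-c[:,2], p["cy"]-f*c[:,1]/-c[:,2]]
def ray(p,uv,z):
    f,A,o=cam(p); d=A@np.array([(uv[0]-p["cx"])/f,-(uv[1]-p["cy"])/f,-1]); return o+d*(z-o[2])/d[2]
E
python3 - <<'E'
from h import *
from bench import bot
p=bot.camera_params("top"); s=bot.camera_params("scene")
print("base,tcp",proj(p,[[0,0,0],[.26,-.595,.23]]), proj(s,[[0,0,0],[.26,-.595,.23]]))
for n,uv,z in [("man",(327,195.2),0),("cover",(328.3,194.7),.068),("face",(362.3,192.9),.081),("stop",(209.8,196.7),.077),("nut2",(306,246.5),0),("nut1",(262.5,203.2),.006),("cup",(293.9,154.5),0),("pipe",(424.4,159.9),0),
 ("rail corners",(203,167),.076),("",(370,163),.076),("",(203,229),.076),("",(371,224),.076)]:
  print(n,ray(p,uv,z))
for n,uv,z in [("man",(338,235.5),0),("cover",(332.9,212.7),.068),("face",(372.4,211.3),.081)]:
  print(n,ray(s,uv,z))
E
```

```text
base,tcp [[341.72753061 407.71302782]
 [638.8607287  316.54236894]] [[209.54099982 384.71614561]
 [676.53482079 256.46477838]]
man [0.55019481 0.01945045 0.        ]
cover [0.5443913  0.01996662 0.068     ]
face [ 0.54513995 -0.0641788   0.081     ]
stop [0.54683639 0.31546486 0.077     ]
nut2 [0.41399078 0.08022868 0.        ]
nut1 [0.53293997 0.1935544  0.006     ]
cup [0.66465996 0.10627619 0.        ]
pipe [ 0.63997608 -0.25131165  0.        ]
rail corners [0.62231252 0.33243823 0.076     ]
 [ 0.62105362 -0.08767134  0.076     ]
 [0.46726217 0.33274177 0.076     ]
 [ 0.46730325 -0.08330796  0.076     ]
man [0.55809598 0.02683805 0.        ]
cover [0.54464392 0.03461452 0.068     ]
face [ 0.56394762 -0.06240504  0.081     ]
```

Run:
```python
from h import *
from bench import bot
p=bot.camera_params("top"); s=bot.camera_params("scene")
print("table", ray(s,(460,297),0),ray(s,(610,335),0))
for z in (.2,.25,.3,.35,.4): print(z,ray(s,(472,182),z),ray(s,(622,212),z),"top",ray(p,(455,275),z),ray(p,(483,40),z),ray(p,(625,270),z))
import cv2
im=cv2.imread("pics/top0.png")
cv2.imwrite("pics/topz.png",cv2.resize(im[145:265,190:390],None,fx=4,fy=4,interpolation=cv2.INTER_CUBIC))
```

```text
table [ 0.40420134 -0.30865825  0.        ] [ 0.39263016 -0.56993833  0.        ]
0.2 [ 0.5329786  -0.29089125  0.2       ] [ 0.4782655  -0.55671202  0.2       ] top [ 0.3513713  -0.23585285  0.2       ] [ 0.87270624 -0.33439204  0.2       ] [ 0.35041647 -0.60267842  0.2       ]
0.25 [ 0.39130829 -0.30886828  0.25      ] [ 0.34457379 -0.53592542  0.25      ] top [ 0.35759284 -0.21605386  0.25      ] [ 0.84573347 -0.30831889  0.25      ] [ 0.35669881 -0.559523    0.25      ]
0.3 [ 0.24963798 -0.32684531  0.3       ] [ 0.21088208 -0.51513881  0.3       ] top [ 0.36381437 -0.19625486  0.3       ] [ 0.8187607  -0.28224573  0.3       ] [ 0.36298114 -0.51636758  0.3       ]
0.35 [ 0.10796767 -0.34482234  0.35      ] [ 0.07719038 -0.49435221  0.35      ] top [ 0.37003591 -0.17645587  0.35      ] [ 0.79178793 -0.25617258  0.35      ] [ 0.36926347 -0.47321216  0.35      ]
0.4 [-0.03370264 -0.36279937  0.4       ] [-0.05650133 -0.47356561  0.4       ] top [ 0.37625745 -0.15665688  0.4       ] [ 0.76481516 -0.23009942  0.4       ] [ 0.37554581 -0.43005674  0.4       ]
```

View pics/topz.png

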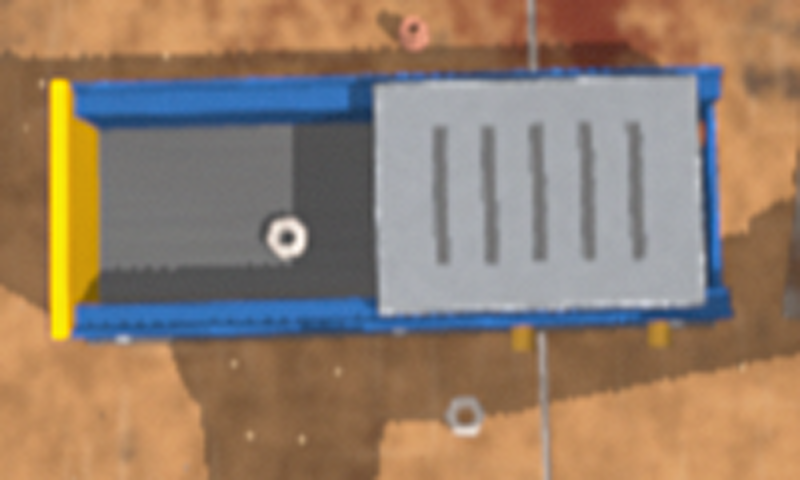

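```bash
python3 -m crank '[[0,0,4,0,0,0],[0,0,8,0,0,0],[0,0,12,0,0,0],[0,0,16,0,0,7],[0,0,20,0,0,14]]' 0.6 && python3 -m crank '[[0,4,2,0,0,7],[2,8,4,0,0,14],[4,12,4,0,0,21],[6,16,4,0,0,28],[8,20,4,0,0,35]]'
```

```text
t: 1.22
eef_pos: [0.2606, -0.5949, 0.4338]
ee_rot: [2.97, 1.022, -0.0]
wrist_force: [0.0, -0.5, -0.2]
opening: 0.6
t: 1.63
eef_pos: [0.3323, -0.4109, 0.4746]
ee_rot: [2.518, 1.873, 0.0]
wrist_force: [0.7, -1.1, -0.8]
opening: 0.603
```

```bash
python3 -m crank '[[2,3.5,0,0,0,5],[4,7,0,0,0,10],[6,10.5,0,0,0,16.7],[8,14,0,0,0,16.7],[11,17,0,0,0,16.7]]' && python3 -m crank '[[3,2,-3,0,0,0],[6,4,-6,0,0,0],[9,6,-9,0,0,0],[10.3,8,-12,0,0,0],[10.3,8,-14,0,0,0]]'
python3 - <<'E'
from bench import bot
from h import *
import cv2
print(bot.get_obs()["eef_pos"],bot.get_obs()["ee_rot"])
p=bot.camera_params("wrist"); im=bot.snapshot("wrist"); cv2.imwrite("pics/w1.png",im[:,:,::-1]); print(p)
for n,z in [("manifold",0),("cover",.068),("cover_push_face",.081),("end_stop",.077),("nut_1",0),("cup_3",0),("red_tip",.055)]:
    for d in bot.pinpoint(n,"wrist")[:3]: print(n,round(d["confidence"],2),d["at"],ray(p,d["at"],z))
E
```

```text
t: 2.05
eef_pos: [0.4412, -0.2391, 0.476]
ee_rot: [2.219, 2.217, -0.0]
wrist_force: [0.6, -0.4, 0.8]
opening: 0.599
t: 2.47
eef_pos: [0.5468, -0.1536, 0.3342]
ee_rot: [2.212, 2.227, 0.006]
wrist_force: [0.6, 0.0, 0.4]
opening: 0.602
[ 0.54679696 -0.15363195  0.33424053] [2.2119248  2.22655784 0.00646192]
{'vfov': 70.71698859023, 'cx': 321.6925129419212, 'cy': 202.0466671625629, 'origin': array([ 0.54639834, -0.08513196,  0.47767845]), 'attitude': array([-0.27160017, -0.00661533,  0.00719953])}
cover 0.87 [324.6, 27.7] [0.5514682  0.03375901 0.068     ]
cover_push_face 0.97 [322.6, 109.4] [ 0.54967343 -0.066865    0.081     ]
nut_1 0.51 [229.0, 3.8] [ 4.11558164e-01  8.32250274e-02 -5.55111512e-17]
```

View pics/w1.png

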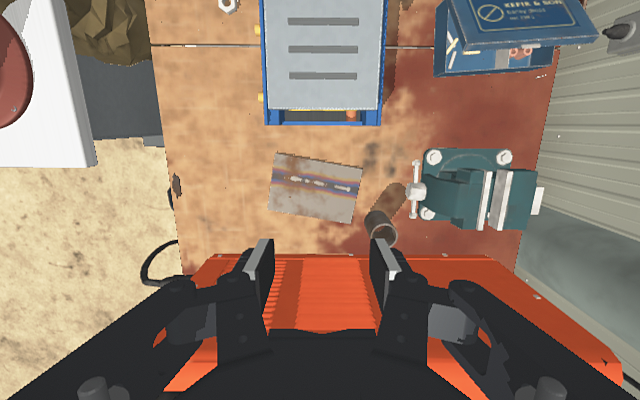

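```bash
python3 - <<'E'
from bench import bot
from h import *
p=bot.camera_params("wrist")
for uv in [(265,125),(382,125),(262,5),(386,5)]: print(ray(p,uv,.076))
for uv in [(267,108),(381,109)]: print(ray(p,uv,.094),ray(p,uv,.068))
E
python3 -m crank '[[0,1,-4,0,0,0],[0,2,-8,0,0,0],[0,2.5,-12,0,0,0],[0,3,-16,0,0,0],[0,3,-19,0,0,0]]'
```

```text
[ 0.46927033 -0.09553557  0.076     ]
[ 0.63167051 -0.09586521  0.076     ]
[0.47375636 0.04864557 0.076     ]
[0.62846138 0.04877425 0.076     ]
[ 0.47643461 -0.07397903  0.094     ] [ 0.47186214 -0.07281644  0.068     ]
[ 0.62534626 -0.07545786  0.094     ] [ 0.63076543 -0.07439449  0.068     ]
t: 3.28
eef_pos: [0.5441, -0.1303, 0.1473]
ee_rot: [2.219, 2.211, 0.003]
wrist_force: [-0.3, 0.8, 0.2]
opening: 0.598
```

```bash
python3 -m crank '[[0.4,0.5,-3,0,0,0],[0.4,1,-5,0,0,0],[0.4,1.5,-6.5,0,0,0],[0.4,1.5,-6.7,0,0,0],[0.4,1.5,-6.7,0,0,0]]'
python3 - <<'E'
from bench import bot
from h import *
import cv2
print(bot.get_obs()["eef_pos"],bot.get_obs()["ee_rot"])
im=bot.snapshot("wrist"); cv2.imwrite("pics/w2.png",im[:,:,::-1])
E
```

```text
t: 3.7
eef_pos: [0.5486, -0.116, 0.0807]
ee_rot: [2.219, 2.21, 0.003]
wrist_force: [0.1, -0.2, 0.8]
opening: 0.599
[ 0.54855468 -0.1159961   0.08072553] [2.21893418 2.21020791 0.00289406]
```

View pics/w2.png

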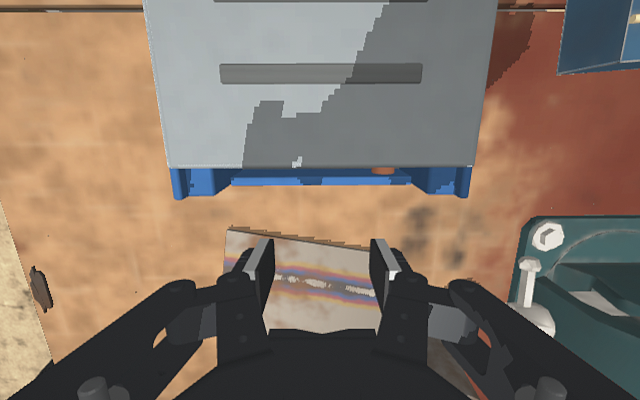

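```bash
python3 -m crank '[[0,0.5,-0.9,0,0,0],[0,1.5,-0.9,0,0,0],[0,2.5,-0.9,0,0,0],[0,3.5,-0.9,0,0,0],[0,4.5,-0.9,0,0,0]]'; python3 -m crank '[[0,1,0,0,0,0],[0,2,0,0,0,0],[0,3,0,0,0,0],[0,4,0,0,0,0],[0,5,0,0,0,0]]'
python3 - <<'E'
from bench import bot
from h import *
import cv2
print(bot.get_obs()["eef_pos"],bot.get_obs()["ee_rot"])
im=bot.snapshot("wrist"); cv2.imwrite("pics/w3.png",im[:,:,::-1])
E
```

```text
t: 4.17
eef_pos: [0.5495, -0.0706, 0.0732]
ee_rot: [2.216, 2.208, 0.004]
wrist_force: [0.2, -3.8, 1.4]
opening: 0.597
t: 4.58
eef_pos: [0.5497, -0.0203, 0.0735]
ee_rot: [2.216, 2.207, 0.004]
wrist_force: [-0.5, -3.9, 1.9]
opening: 0.598
[ 0.54965867 -0.02033347  0.07345034] [2.21620477 2.20711419 0.00359236]
```

View pics/w3.png

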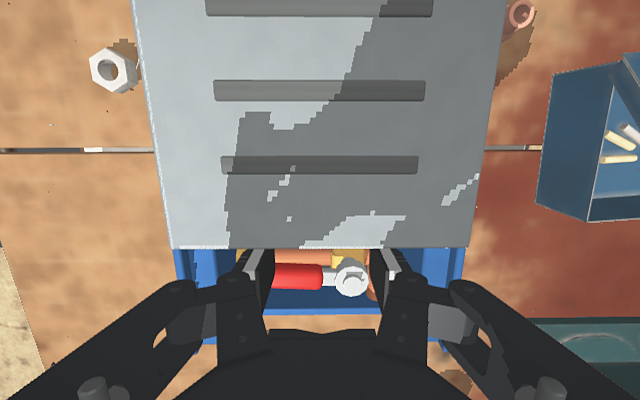

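```bash
python3 -m crank '[[0,1.2,0,0,0,0],[0,2.4,0,0,0,0],[0,3.6,0,0,0,0],[0,4.8,0,0,0,0],[0,6,0,0,0,0]]'; python3 -m crank '[[0,1.2,0,0,0,0],[0,2.4,0,0,0,0],[0,3.6,0,0,0,0],[0,4.6,0,0,0,0],[0,5.2,0,0,0,0]]'
python3 - <<'E'
from bench import bot
from h import *
import cv2
print(bot.get_obs()["eef_pos"],bot.get_obs()["ee_rot"])
im=bot.snapshot("wrist"); cv2.imwrite("pics/w4.png",im[:,:,::-1])
E
```

```text
t: 5.05
eef_pos: [0.5495, 0.0445, 0.0734]
ee_rot: [2.214, 2.213, 0.008]
wrist_force: [0.7, -2.3, 0.9]
opening: 0.603
t: 5.47
eef_pos: [0.5492, 0.099, 0.0734]
ee_rot: [2.212, 2.216, 0.009]
wrist_force: [-0.5, -2.4, 1.7]
opening: 0.602
[0.54923512 0.09897163 0.07339382] [2.21195361 2.21607334 0.0088156 ]
```

View pics/w4.png

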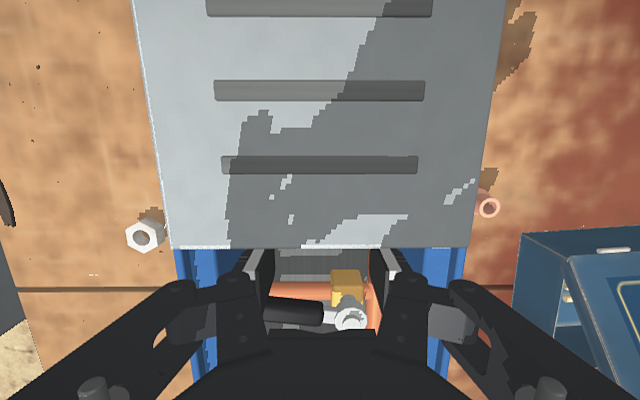

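Nearly there; the black handle is at about (290,310), below the fingers. I'll press on slowly until the force rises.

```bash
python3 -m crank '[[0,0.4,0,0,0,0],[0,0.7,0,0,0,0],[0,1.0,0,0,0,0]]';  python3 -m crank '[[0,0.2,0,0,0,0],[0,0.4,0,0,0,0],[0,0.6,0,0,0,0]]'
```

```text
t: 5.77
eef_pos: [0.5491, 0.1098, 0.0734]
ee_rot: [2.212, 2.217, 0.009]
wrist_force: [0.8, -2.9, 1.1]
opening: 0.604
t: 6.02
eef_pos: [0.5491, 0.1122, 0.0733]
ee_rot: [2.212, 2.213, 0.002]
wrist_force: [0.3, -9.3, 5.1]
opening: 0.599
```

```bash
python3 -m crank '[[0,-1,0,0,0,0],[0,-2,1,0,0,0],[0,-4,5,0,0,0],[0,-7,9,0,0,0],[0,-11,12,0,0,0]]'; python3 -m crank '[[0,-4,1,0,0,0],[0,-8,2,0,0,0],[0,-12,2,0,0,0],[0,-12,2,0,0,0],[0,-12,2,0,0,0]]' 0
python3 - <<'E'
from bench import bot
from h import *
import cv2
print(bot.get_obs()["eef_pos"],bot.get_obs()["ee_rot"],bot.get_obs()["opening"])
p=bot.camera_params("wrist")
im=bot.snapshot("wrist"); cv2.imwrite("pics/w5.png",im[:,:,::-1])
for n,z in [("cover",.068),("cover_push_face",.081),("end_stop",.077),("red_pivot",.055),("red_tip",.055),("black_tip",.055),("manifold",0)]:
    for d in bot.pinpoint(n,"wrist")[:2]: print(n,round(d["confidence"],2),d["at"],ray(p,d["at"],z))
p=bot.camera_params("top")
im=bot.snapshot("top"); cv2.imwrite("pics/top5.png",cv2.resize(im[145:265,190:390,::-1],None,fx=4,fy=4))
for n,z in [("cover",.068),("cover_push_face",.081),("end_stop",.077),("red_pivot",.055),("red_tip",.055),("black_tip",.055)]:
    for d in bot.pinpoint(n,"top")[:2]: print(n,round(d["confidence"],2),d["at"],ray(p,d["at"],z))
E
```

```text
t: 6.43
eef_pos: [0.5499, 0.0191, 0.184]
ee_rot: [2.207, 2.218, 0.01]
wrist_force: [1.8, -0.1, -0.4]
opening: 0.599
t: 6.85
eef_pos: [0.5495, -0.1051, 0.2046]
ee_rot: [2.215, 2.208, 0.011]
wrist_force: [-0.2, 1.2, -0.4]
opening: -0.002
[ 0.54946668 -0.10507171  0.2045934 ] [2.2146634  2.20834523 0.01070119] -0.0021643014483115697
red_pivot 0.55 [338.6, 132.6] [ 0.5698664  -0.04627024  0.055     ]
red_tip 0.56 [277.9, 129.2] [ 0.50885389 -0.04283653  0.055     ]
black_tip 0.9 [274.5, 26.0] [0.5097608  0.04856824 0.055     ]
manifold 0.98 [317.5, 67.5] [0.54899623 0.02319906 0.        ]
cover 0.64 [250.7, 196.0] [0.54665514 0.21536709 0.068     ]
end_stop 0.82 [211.1, 192.7] [0.5567556  0.31220493 0.077     ]
red_pivot 0.65 [354.6, 185.0] [ 0.56886146 -0.04924217  0.055     ]
red_tip 0.48 [353.7, 210.9] [ 0.50235889 -0.04423691  0.055     ]
black_tip 0.53 [317.0, 209.0] [0.50992513 0.04924337 0.055     ]
```

View pics/w5.png

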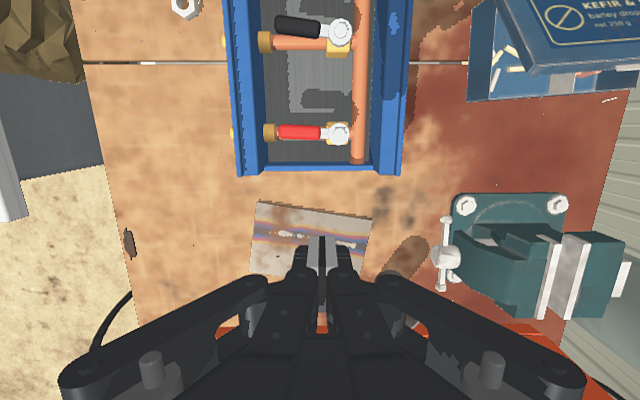

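View pics/top5.png

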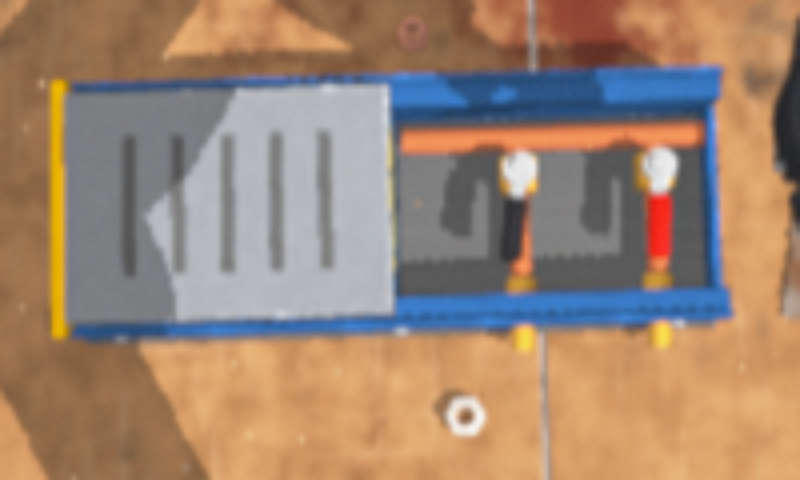

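```bash
python3 -m crank '[[-0.8,0.8,-4,0,0,0],[-1.6,1.6,-8,0,0,0],[-2.2,1.8,-12,0,0,0],[-2.2,1.9,-14,0,0,0],[-2.2,1.9,-15.2,0,0,0]]'; python3 -m crank '[[0,0,0,0,0,0]]'
python3 - <<'E'
from bench import bot
from h import *
import cv2
print(bot.get_obs()["eef_pos"],bot.get_obs()["wrist_force"])
im=bot.snapshot("wrist"); cv2.imwrite("pics/w6.png",im[:,:,::-1])
E
```

```text
t: 8.02
eef_pos: [0.5254, -0.0813, 0.049]
ee_rot: [2.209, 2.223, 0.005]
wrist_force: [0.8, -0.5, 0.5]
opening: -0.002
t: 8.1
eef_pos: [0.5239, -0.081, 0.0466]
ee_rot: [2.211, 2.226, 0.0]
wrist_force: [-1.5, -0.6, -0.2]
opening: 0.001
[ 0.52390729 -0.08103441  0.0465791 ] [-1.45643725 -0.57968748 -0.15022119]
```

View pics/w6.png

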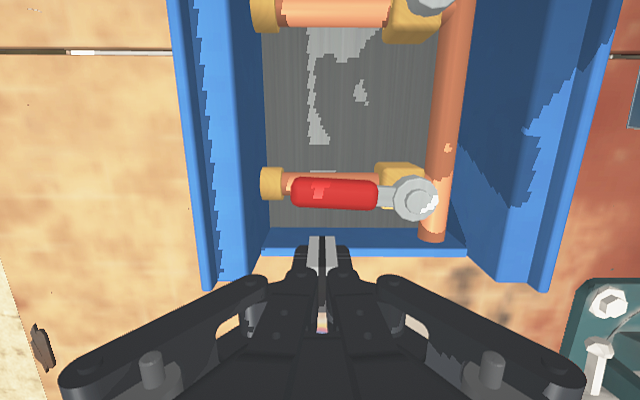

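```bash
python3 -m crank '[[0.2,0.5,0.4,0,0,0],[0.3,1.1,0.4,0,0,0],[0.3,1.8,0.4,0,0,0],[0.2,2.5,0.4,0,0,0],[0.1,3.2,0.4,0,0,0]]'; python3 -m crank '[[0,0.4,0,0,0,0],[0.1,0.9,0,0,0,0],[0.2,1.4,0,0,0,0],[0.3,1.8,0,0,0,0]]'
python3 - <<'E'
from bench import bot
from h import *
import cv2
print(bot.get_obs()["eef_pos"],bot.get_obs()["wrist_force"])
im=bot.snapshot("wrist"); cv2.imwrite("pics/w7.png",im[:,:,::-1])
E
```

```text
t: 8.57
eef_pos: [0.5272, -0.0511, 0.0528]
ee_rot: [2.209, 2.219, 0.002]
wrist_force: [1.2, -6.4, 2.3]
opening: -0.003
t: 8.9
eef_pos: [0.5299, -0.0346, 0.0533]
ee_rot: [2.21, 2.216, -0.002]
wrist_force: [-1.2, -4.8, 1.4]
opening: -0.002
[ 0.52987994 -0.03457714  0.05326493] [-1.18957385 -4.8179709   1.37252987]
```

View pics/w7.png

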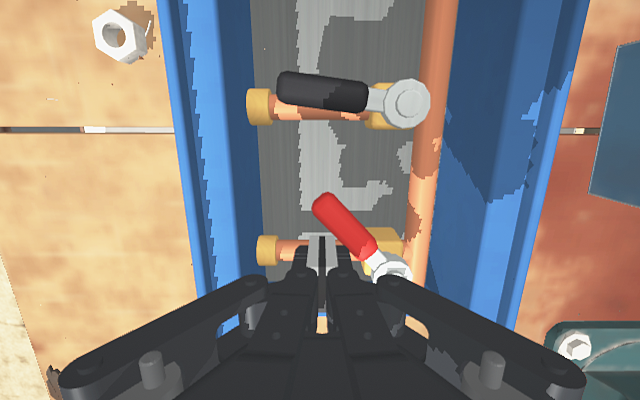

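```bash
python3 -m crank '[[0.2,0.5,-0.1,0,0,0],[0.4,1.0,-0.2,0,0,0],[0.7,1.5,-0.2,0,0,0],[1.0,2.0,-0.2,0,0,0],[1.4,2.3,-0.2,0,0,0]]'
python3 - <<'E'
from bench import bot
from h import *
import cv2
print(bot.get_obs()["eef_pos"],bot.get_obs()["wrist_force"])
im=bot.snapshot("wrist"); cv2.imwrite("pics/w8.png",im[:,:,::-1])
E
```

```text
t: 9.37
eef_pos: [0.5426, -0.0097, 0.0512]
ee_rot: [2.209, 2.22, -0.004]
wrist_force: [-2.8, -3.2, 1.8]
opening: -0.003
[ 0.54264201 -0.00967838  0.05123303] [-2.78151101 -3.23987334  1.80620066]
```

View pics/w8.png

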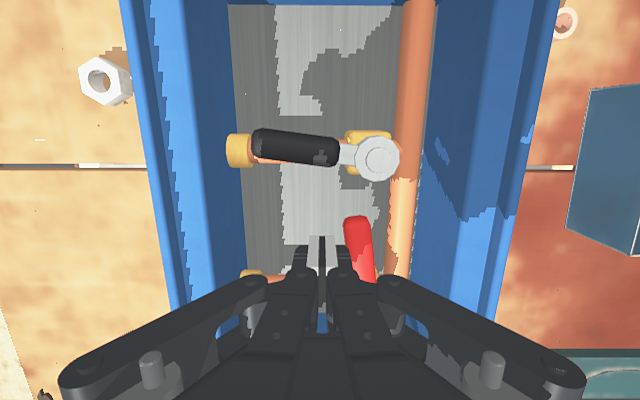

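```bash
python3 -m crank '[[0.3,0,0,0,0,0],[0.5,0.1,0,0,0,0],[0.7,0.1,0,0,0,0],[0.9,0.1,0,0,0,0],[1.0,0.1,0,0,0,0]]'
python3 - <<'E'
from bench import bot
from h import *
import cv2
print(bot.get_obs()["eef_pos"],bot.get_obs()["wrist_force"])
im=bot.snapshot("wrist"); cv2.imwrite("pics/w9.png",im[:,:,::-1])
E
```

```text
t: 9.83
eef_pos: [0.5537, -0.0064, 0.0511]
ee_rot: [2.208, 2.223, 0.001]
wrist_force: [-3.7, 0.8, 1.2]
opening: -0.001
[ 0.55374431 -0.00642595  0.05109886] [-3.68509583  0.83358753  1.2492585 ]
```

View pics/w9.png

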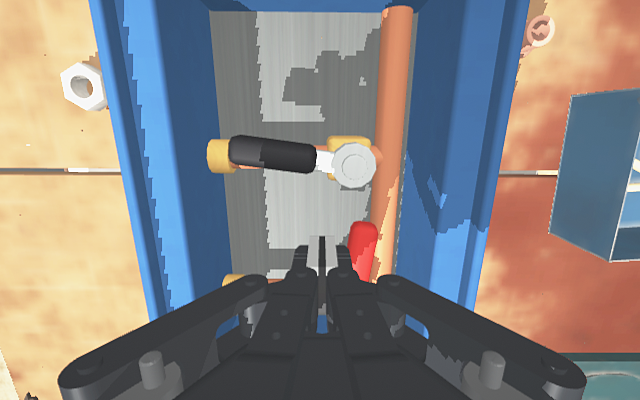

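```bash
python3 -m crank '[[0.2,0,0,0,0,0],[0.2,0,0,0,0,0],[-0.6,0,0,0,0,0],[-1.2,0,1,0,0,0],[-1.2,0,5,0,0,0]]'; python3 -m crank '[[0,-2,4,0,0,0],[0,-5,8,0,0,0],[0,-8,10,0,0,0],[0,-11,11,0,0,0],[0,-11,11,0,0,0]]'
python3 - <<'E'
from bench import bot
from h import *
import cv2
print(bot.get_obs()["eef_pos"],bot.get_obs()["wrist_force"])
p=bot.camera_params("wrist")
im=bot.snapshot("wrist"); cv2.imwrite("pics/w10.png",im[:,:,::-1])
for n,z in [("red_pivot",.055),("red_tip",.055),("black_tip",.055)]:
    for d in bot.pinpoint(n,"wrist")[:2]: print(n,round(d["confidence"],2),d["at"],ray(p,d["at"],z))
p=bot.camera_params("top")
im=bot.snapshot("top"); cv2.imwrite("pics/top10.png",cv2.resize(im[145:265,190:390,::-1],None,fx=4,fy=4))
for n,z in [("cover",.068),("red_pivot",.055),("red_tip",.055),("black_tip",.055),("nut_1",0),("cup_3",0),("pipe_cut_a",0)]:
    for d in bot.pinpoint(n,"top")[:2]: print(n,round(d["confidence"],2),d["at"],ray(p,d["at"],z))
E
```

```text
t: 10.3
eef_pos: [0.5375, -0.0065, 0.0974]
ee_rot: [2.212, 2.229, -0.011]
wrist_force: [-0.2, -0.7, -0.4]
opening: 0.002
t: 10.72
eef_pos: [0.54, -0.1264, 0.212]
ee_rot: [2.216, 2.205, -0.008]
wrist_force: [-1.0, -1.9, 0.2]
opening: -0.003
[ 0.54004567 -0.12635278  0.21197684] [-1.02262074 -1.94759782  0.23016462]
red_pivot 0.69 [347.0, 109.4] [ 0.56802661 -0.04651254  0.055     ]
red_tip 0.91 [360.6, 44.5] [0.5796853  0.01215791 0.055     ]
red_tip 0.27 [349.2, 107.2] [ 0.57019981 -0.04441108  0.055     ]
cover 0.6 [252.9, 196.1] [0.54624505 0.2098499  0.068     ]
cover 0.55 [206.8, 196.6] [0.54827129 0.32534852 0.068     ]
red_pivot 0.73 [329.5, 187.1] [0.56524447 0.01544232 0.055     ]
red_pivot 0.72 [352.5, 184.8] [ 0.56953046 -0.04386193  0.055     ]
red_tip 0.43 [329.4, 185.1] [0.57041964 0.01552226 0.055     ]
black_tip 0.58 [315.6, 208.1] [0.5123264  0.05274134 0.055     ]
nut_1 0.37 [307.8, 245.4] [0.41676255 0.07533572 0.        ]
cup_3 0.45 [293.9, 153.0] [0.66882983 0.10617155 0.        ]
```

View pics/w10.png

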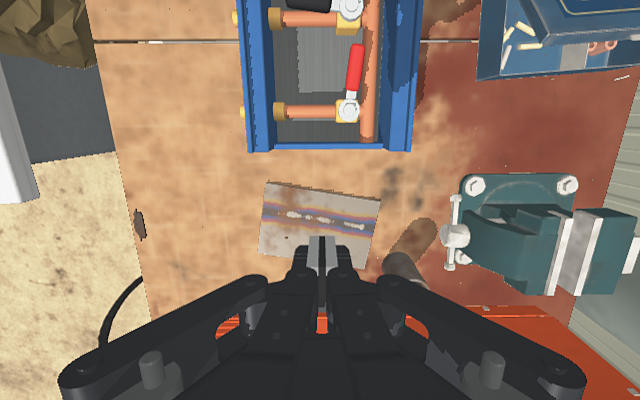

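View pics/top10.png

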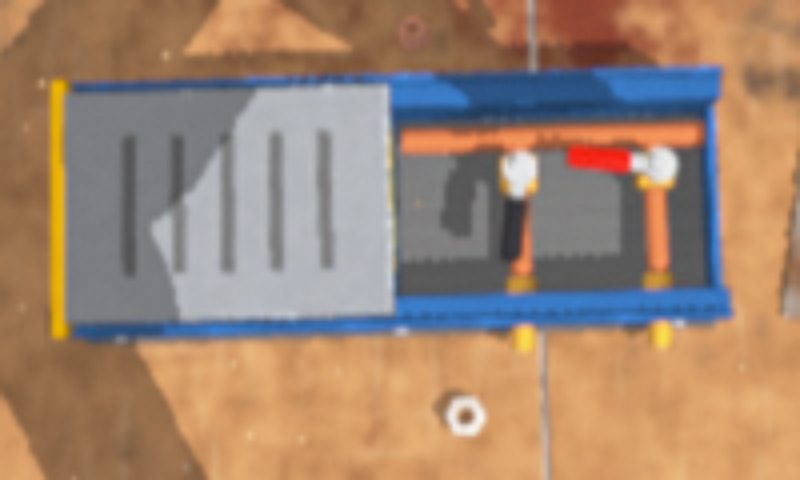

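```bash
python3 -m crank '[[0,0,3,0,0,0],[0,0,4,0,0,0],[0,0,4,0,0,0]]'; python3 -c "
from bench import bot
print(bot.get_obs()['joint_vel'].round(3)); bot.sign_off()"
```

```text
t: 11.57
eef_pos: [0.5397, -0.1158, 0.25]
ee_rot: [2.207, 2.227, -0.004]
wrist_force: [0.2, -0.2, -0.1]
opening: -0.002
[-0.001  0.03   0.01   0.06   0.008 -0.032 -0.007]
the job is handed in; nothing more can be done
```

The red valve is shut and the job was handed in at about 11.6 s of the 48 s; no verdict is reported.

- **Cover:** I pushed it with the part-open fingers until the force rose from about 3 N to 9 N at the end stop. In the last top picture it lies flat against the stop.
- **Red handle:** I turned it clockwise with the shut fingers. Force readings stayed at 6.4 N or less. In the last wrist picture its tip and pivot give about 1.7 rad. That is at or near its end stop, a little past the quarter turn.
- **Bystanders:** The black handle, the nut in front and the cup were where they started in the last top picture, to within a few millimetres. The nut in the bay is hidden under the cover, so I could not check it. The network did not find the pipe off-cut in the last picture; the arm's path kept clear of it.
- **Arm:** It finished above the right end of the manifold with the tool at 0.25 m height, touching nothing.
- **Disagreements:** The top and wrist cameras differed by up to about 5 mm on the manifold's position, and the top camera network confused the red tip with the pivot. I went by the wrist camera and the contact forces.

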